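# Seat the tube block in the dry bath

### The job

Pick up the oblong aluminium tube block and lower it gently into the oblong pocket of the grey dry-bath heater, so that it sits flat and square on the pocket's floor, wells up, and let go of it. Do not drop it in. Leave the square tube block where it stands.

Things in the scene. Friction and masses are not known exactly. Their poses are not given: they have to be found in the camera images.
- oblong_block_center (a point): The loose oblong aluminium tube block, a solid block 44 (x) x 92 (y) x 58 (z) mm with two rows of four dark wells in its top, 0.3 to 0.6 kg, standing upright on the table. The point is its centre, 29 mm above its underside; x is the short side (grasp across it, high up), y the long side, z up.
- square_block_center (a point): The other loose aluminium tube block, 68 x 68 x 58 mm with three rows of three wells; it is too wide for the pocket and stays where it is. The point is its centre, 29 mm above its underside. The two blocks stand to the right of the heater and may have changed places.
- pocket (a point): Centre of the floor of the oblong pocket in the fixed grey dry-bath heater, 50 mm above the table, 20 mm below the heater's top. Pocket 54 mm along x, 102 mm along y (5 mm play each side of the oblong block), its mouth bevelled at 45 degrees over the top 6 mm. Heater from -115 (sloping control panel) to +75 mm in x, 85 mm each side in y. A seated block stands 38 mm out, either way round.

How it is judged:
On the way:
1. the oblong block has been lifted clear of the table (height (world z) of oblong_block_center above 0.09 m), for 0.1 s.
At the end, for the whole second after the job is handed in: The oblong block rests on the pocket floor (centre at most 33 mm above it, within 12 mm of the pocket centre along x and y), wells up, within 10 degrees of upright and of square with the pocket, released and still; the square block is within 30 mm of where it stood (x of oblong_block_center in the frame of pocket between -0.012 and 0.012 m and y of oblong_block_center in the frame of pocket between -0.012 and 0.012 m and z of oblong_block_center in the frame of pocket below 0.033 m and angle between oblong_block_center's own z axis and vertical below 0.1745 rad and angle between the y axis of oblong_block_center and the y axis of pocket, either way round below 0.1745 rad and linear speed of oblong_block below 0.02 m/s and distance of square_block_center from where it was at the start of the episode below 0.03 m); the robot touches nothing.
It fails at once if the oblong block is dropped into the heater (it moves faster than 0.7 m/s at the pocket) (horizontal distance between oblong_block_center and pocket below 0.04 m and height (world z) of oblong_block_center below 0.13 m and linear speed of oblong_block above 0.7 m/s).
It fails at once if the square block is moved by more than 30 mm (distance of square_block_center from where it was at the start of the episode above 0.03 m).
It also fails if it takes over 35 s, if anything falls off the work surface, if the arm or the gripper's body presses on something with over 40 N, if the wrist force passes 120 N, or if a joint passes its speed limit or range.

### The arm

A 7-joint arm with a two-finger parallel gripper is mounted at the origin on a cart in front of the work surface, level with it; the furniture and walls round the work are solid. World frame = base frame: x ahead of the robot, y to its left, z up, the work surface at z = 0. Lengths are in m, angles in rad, forces in N, time in s.
With the tool pointing down it reaches from about 0.4 to 0.925 m from the base axis. Payload 5.6 kg.
Tool frame: the origin (TCP) lies midway between the tips of the shut fingers; the grasp point (between the pads) lies 19 mm behind it; z points along the fingers, y is the line along which they close (so a half turn about z gives the same grasp; the last joint's range is limited). The gripper opens to 85 mm and grips with 20 to 120 N. Pads are 22 mm wide; open, the fingers measure 114 mm over their backs; the gripper's body (76 mm by 85 mm) begins 54 mm behind the grasp point. The pads swing forward as they close: fully open they stand 13 mm farther back than shut.
Start: joints at [-1.3, 0.468, -0.012, 1.603, 0.006, 1.071, -0.056], TCP at [0.201, 0.618, 0.231] pointing down, gripper open.
Joint ranges: [-2.53, 2.53], [-0.31, 2.02], [-1.57, 1.55], [0.28, 2.44], [-1.29, 4.43], [0.15, 1.84], [-2.92, 2.92]. Speed limits (rad/s): [2.57, 2.57, 3.14, 3.14, 3.14, 3.14, 3.14].

### API

Orientations are given as [roll, pitch, yaw] about the fixed x, y, z axes, in that order (R = Rz(yaw) Ry(pitch) Rx(roll)).
In Python, from plant import arm, eyes gives the robot as it stands. The module is installed in compiled form; this text tells all that it offers.
- The arm moves only by the tool drive_tool, never from a script. Its argument "series" is a list of rows, each a list of 5 numbers: the shift along the world's x, y, z normalised to -1 to 1, where 1 is 0.25 m, then the turn about the world's z normalised to -1 to 1, where 1 is 2 pi rad, then the closure, from -1 (fully open) to 1 (shut). In form: [[dx, dy, dz, turn, grip], ...]. A call has 1 to 8 rows; each row is the pose to reach, as a shift and turn from the pose commanded when the call began, turning the shorter way round; what a row does not reach only later rows make up. A row lasts 1/10 s, in which the tool goes at most 50 mm and 8.59 degrees, less where a joint would pass 70% of its speed; a pose out of reach is approached as far as the arm can. A call with a number of a shift or a turn outside -1 to 1 is refused whole. A call with a gripper value outside its range is refused whole. The fingers move at their own pace and stop on an object; the grip force is fixed at half the most. Time passes only in rows, so rows that repeat a pose let the fingers close. It gives the time, the measured TCP pose, the force, the opening and the grip force at its end, in the units of the state.
- arm.get_obs(): the state, without advancing time (a new reading comes with each control period).
- eyes.get_image(name): name is "scene" or "top"; returns a dict with "pixels" (480x640x3 uint8, red, green, blue), "depth" (480x640 float32, m along the optical axis (not along the pixel's ray), 0 where there is no reading), "vertical_fov" (degrees; the focal length in pixels is half the picture's height over the tangent of half this angle, whatever the lens; pixels are square), "cx", "cy" (the principal point, pixels), "rvec" (rotation vector, rad) and "tvec" (3), from world to camera coordinates, as OpenCV has them. Camera axes: x right, y down, z forward; pixel columns grow to the right and rows downward; lengths in m; the calibration is good to about 2 mm. A picture is of the moment at which its call begins.
- arm.finish_job(): hands the job in; it is judged then, once.
The state is a dict: "t": time; "qpos": joint angles; "joint_vel": joint speeds; "joint_torque": joint torques, N m; "position": TCP position; "orientation": TCP orientation; "wrist_force": force on the tool from outside, world axes, zero at the start; "torque": the same for the moment, N m; "opening": finger opening in m; "grip_force": force on a finger pad.
Only numpy, scipy, OpenCV 4.12 (cv2) and the standard library are available. Lean on these libraries where they do the work, as an engineer would, in place of code of your own. Each camera call takes 0.05 s, during which the arm holds its last target. There are 200 camera calls.

## Working session

There is one attempt and no reset: what is moved stays moved. The work goes in short steps, Python scripts to look and compute and a tool call to move; the robot and the scene stay as the last step left them, time stands still between calls to the robot, and variables do not carry over. Pictures are saved under pics/ and viewed, at most 10 in all, crops included, and the job is handed in when it is done.

Besides the shell and the picture viewer there is one more tool, called after "Call:" by a JSON object that holds its "api" and its "payload", one argument or row to a line. drive_tool: Moves the arm, as the interface text tells. Its arguments: {"type":"object","properties":{"series":{"type":"array","items":{"type":"array","items":{"type":"number","minimum":-1,"maximum":1}}}},"required":["series"]}

```bash
mkdir -p pics; cat > h.py <<'E'
import numpy as np, cv2
from plant import arm, eyes
def grab(n):
    d=eyes.get_image(n); f=240/np.tan(np.radians(d["vertical_fov"])/2)
    R=cv2.Rodrigues(np.array(d["rvec"],float))[0]; t=np.array(d["tvec"],float).ravel()
    v,u=np.mgrid[:480,:640]; z=d["depth"]
    c=np.stack([(u-d["cx"])/f*z,(v-d["cy"])/f*z,z],-1)
    P=(c-t)@R; P[z==0]=np.nan
    return d,P
E
python3 - <<'E'
from h import *
for n in("scene","top"):
    d,P=grab(n); cv2.imwrite(f"pics/{n}1.png",d["pixels"][...,::-1]); np.savez(f"{n}1.npz",P=P,px=d["pixels"])
    print(n,d["vertical_fov"],-cv2.Rodrigues(np.array(d["rvec"],float))[0].T@np.array(d["tvec"]).ravel())
o=arm.get_obs();print(o["t"],o["position"],o["orientation"],o["opening"])
E
```

```text
scene 46.45402417697853 [ 0.15717184 -0.71061159  0.42688884]
top 43.52498250383256 [ 0.4856886  -0.04321148  0.94459941]
0.1 [0.20054197 0.61777694 0.23044166] [-3.14002028e+00  1.06690419e-04  2.82775106e+00] 0.08549378790031537
```

View pics/top1.png

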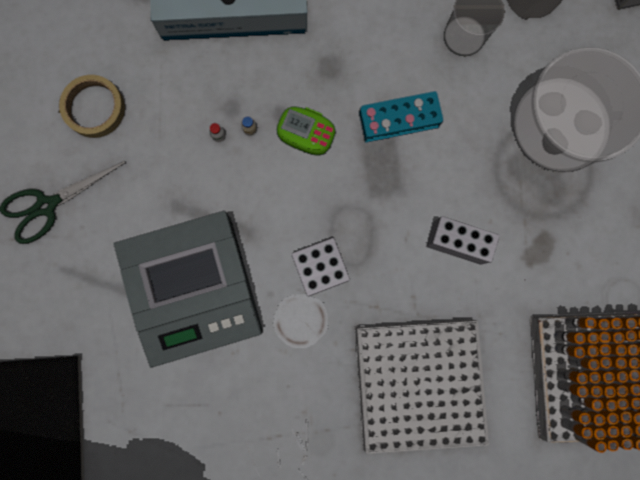

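View pics/scene1.png

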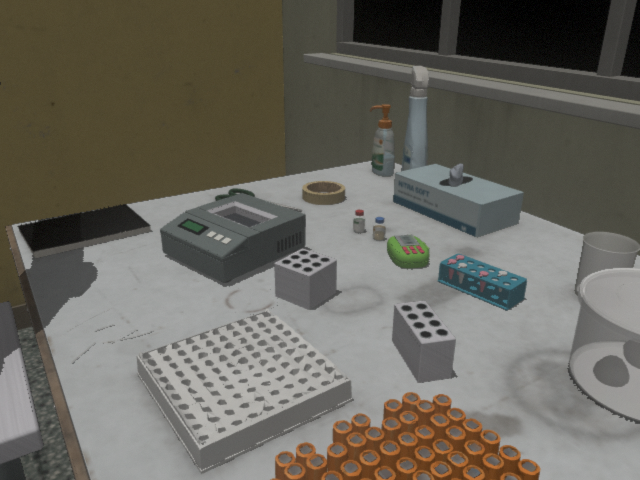

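The top view shows the oblong block at about (468,240), the square block at (321,265), and the heater pocket at (185,275). The scene view agrees: the two racks are near the base and the route between block and heater passes over the square block.

```bash
python3 - <<'E'
from h import *
def rect(P,m,name):
    p=P[m]; r=cv2.minAreaRect((p[:,:2]*1000).astype(np.float32)); 
    print(name,m.sum(),"c",np.round(r[0],1),"size",np.round(r[1],1),"ang",round(r[2],1),"zmed",np.nanmedian(p[:,2]).round(4))
    print(cv2.boxPoints(r).round(0).tolist())
for n in("top",):
    D=np.load(n+"1.npz");P=D["P"];Z=np.nan_to_num(P[...,2])
    def box(u0,u1,v0,v1):
        m=np.zeros(Z.shape,bool);m[v0:v1,u0:u1]=1;return m
    def big(m):
        k,l,s,_=cv2.connectedComponentsWithStats(m.astype(np.uint8)); return l==1+np.argmax(s[1:,4])
    rect(P,big(box(415,510,205,275)&(abs(Z-.058)<.006)),"obl")
    rect(P,big(box(280,360,225,305)&(abs(Z-.058)<.006)),"sq")
    rect(P,big(box(110,270,205,370)&(abs(Z-.07)<.006)),"heater top")
    rect(P,big(box(130,235,235,315)&(abs(Z-.05)<.006)),"pocket floor")
    for u,v in((467,240),(321,258),(185,275),(421,385),(600,380),(400,115),(305,130),(127,250)): print(u,v,P[v,u].round(3))
D=np.load("scene1.npz");P=D["P"];Z=np.nan_to_num(P[...,2]);m=np.zeros(Z.shape,bool);m[290:350,385:460]=1
rect(P,m&(abs(Z-.058)<.004),"obl scene")
m[:]=0;m[190:245,200:285]=1
rect(P,m&(abs(Z-.05)<.003),"pocket scene")
E
python3 -c "
import cv2;a=cv2.imread('pics/top1.png')
b=cv2.resize(a[205:375,105:275],(580,580),interpolation=2);c=cv2.resize(a[205:275,425:505],(220,192),interpolation=2)
import numpy as np
o=np.zeros((580,800,3),np.uint8);o[:,:580]=b;o[:192,580:]=c;cv2.imwrite('pics/c1.png',o)"
```

```text
obl 1829 c [ 579.4 -278.5] size [92.5 44.7] ang 71.2 zmed 0.0579
[[543.0, -315.0], [586.0, -329.0], [615.0, -242.0], [573.0, -228.0]]
sq 2098 c [539.5 -61. ] size [68.  67.9] ang 20.4 zmed 0.0577
[[496.0, -41.0], [519.0, -105.0], [583.0, -81.0], [560.0, -17.0]]
heater top 9769 c [520.7 137.8] size [164.  170.6] ang 16.4 zmed 0.0688
[[418.0, 196.0], [466.0, 33.0], [623.0, 79.0], [575.0, 243.0]]
pocket floor 2496 c [527.6 140.8] size [ 53.7 100.9] ang 16.2 zmed 0.0495
[[488.0, 182.0], [516.0, 85.0], [567.0, 100.0], [539.0, 197.0]]
467 240 [ 0.577 -0.28   0.06 ]
321 258 [ 0.551 -0.063  0.058]
185 275 [0.528 0.139 0.049]
421 385 [ 0.363 -0.211  0.03 ]
600 380 [ 0.376 -0.452  0.089]
400 115 [ 0.776 -0.188  0.036]
305 130 [ 0.754 -0.04   0.029]
127 250 [0.564 0.22  0.068]
obl scene 1511 c [ 579.2 -279.2] size [95.1 44.9] ang 70.7 zmed 0.057
[[542.0, -317.0], [585.0, -331.0], [616.0, -242.0], [574.0, -227.0]]
pocket scene 419 c [520.8 120.6] size [ 82.8 145.2] ang 10.8 zmed 0.0494
[[467.0, 184.0], [494.0, 42.0], [575.0, 57.0], [548.0, 200.0]]
```

View pics/c1.png

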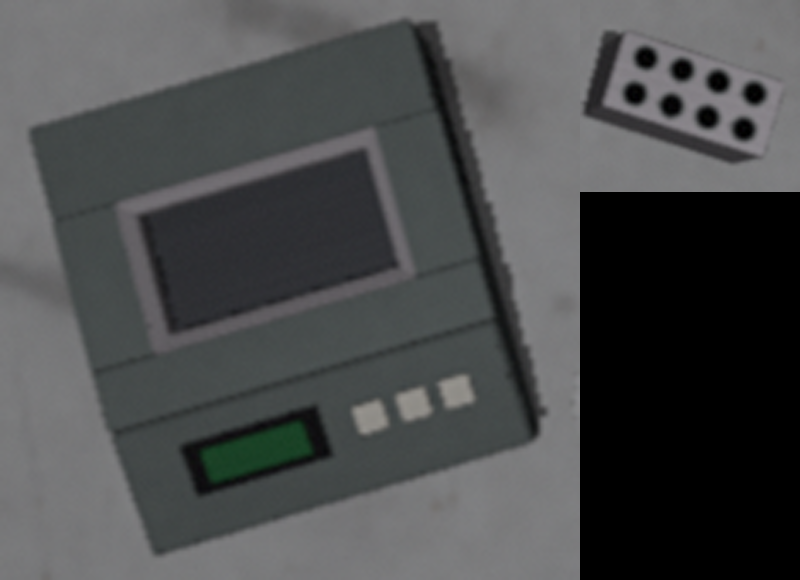

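Measured positions, all matching the given sizes and heights:

| Item | Centre (m) | Yaw |
|---|---|---|
| Oblong block | (0.579, -0.279) | -18.8° |
| Pocket | (0.528, 0.141) | +16.2° |

From its start orientation the tool turns about -90.8° for the grasp, then +35° for placing. I'll move toward the block now.

Call:
{"api": "drive_tool", "payload": {
  "series": [
    [0.12,-0.12,0,-0.016,-1],
    [0.24,-0.24,0,-0.032,-1],
    [0.36,-0.37,0,-0.048,-1],
    [0.48,-0.5,0,-0.064,-1],
    [0.6,-0.63,0,-0.08,-1],
    [0.72,-0.76,0,-0.096,-1],
    [0.84,-0.88,0,-0.112,-1],
    [0.96,-1,0,-0.128,-1]
  ]
}}

```text
t: 0.9
position: [0.4415, 0.3667, 0.2311]
orientation: [-3.141, 0.0, 2.019]
wrist_force: [0.4, -0.2, 0.6]
opening: 0.0853
grip_force: 0.0
```

Call:
{"api": "drive_tool", "payload": {
  "series": [
    [0.06,-0.15,0,-0.016,-1],
    [0.12,-0.3,0,-0.032,-1],
    [0.18,-0.45,0,-0.048,-1],
    [0.24,-0.6,0,-0.064,-1],
    [0.3,-0.75,0,-0.08,-1],
    [0.36,-0.9,0,-0.096,-1],
    [0.38,-1,0,-0.112,-1],
    [0.4,-1,0,-0.124,-1]
  ]
}}

```text
t: 1.7
position: [0.5411, 0.1131, 0.2313]
orientation: [3.141, 0.002, 1.233]
wrist_force: [0.1, 0.6, 0.4]
opening: 0.0852
grip_force: 0.0
```

Call:
{"api": "drive_tool", "payload": {
  "series": [
    [0.02,-0.16,0,0,-1],
    [0.04,-0.32,0,0,-1],
    [0.06,-0.48,0,0,-1],
    [0.08,-0.64,0,0,-1],
    [0.1,-0.8,0,0,-1],
    [0.12,-0.92,0,0,-1],
    [0.14,-1,0,0,-1],
    [0.14,-1,0,0,-1]
  ]
}}

```text
t: 2.5
position: [0.5753, -0.1357, 0.2311]
orientation: [3.141, 0.002, 1.239]
wrist_force: [-0.2, -0.1, 0.0]
opening: 0.0853
grip_force: 0.0
```

Call:
{"api": "drive_tool", "payload": {
  "series": [
    [0,-0.15,0,0,-1],
    [0.01,-0.3,0,0,-1],
    [0.016,-0.45,0,0,-1],
    [0.016,-0.571,0,0,-1],
    [0.016,-0.571,-0.15,0,-1],
    [0.016,-0.571,-0.3,0,-1],
    [0.016,-0.571,-0.45,0,-1],
    [0.016,-0.571,-0.45,0,-1]
  ]
}}

```text
t: 3.3
position: [0.5765, -0.271, 0.1133]
orientation: [-3.131, -0.001, 1.246]
wrist_force: [-0.0, 0.3, -0.9]
opening: 0.0853
grip_force: 0.0
```

```bash
python3 - <<'E'
from h import *
d,P=grab("scene"); a=d["pixels"][220:440,300:520,::-1]; cv2.imwrite("pics/s2.png",cv2.resize(a,(600,600)))
o=arm.get_obs();print(o["t"],o["position"],o["orientation"],o["qpos"])
E
```

```text
3.35 [ 0.57827903 -0.27243564  0.11649314] [-3.13574600e+00 -5.31375254e-04  1.24550069e+00] [ 0.00212624  0.62761663  0.53931853  1.73979961 -0.39784066  0.89119991
  0.38803635]
```

View pics/s2.png

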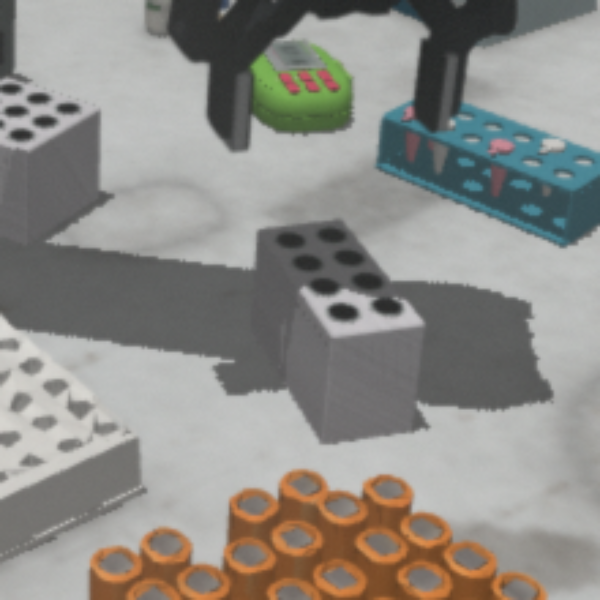

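The open fingers straddle the block along its short side, still well above it (block top around (340,280) in the crop). I'll let the arm settle before descending.

Call:
{"api": "drive_tool", "payload": {
  "series": [
    [0,0,0,0,-1],
    [0,0,0,0,-1],
    [0,0,0,0,-1]
  ]
}}

```text
t: 3.65
position: [0.5809, -0.2748, 0.1209]
orientation: [3.138, -0.0, 1.245]
wrist_force: [0.3, 0.5, -0.9]
opening: 0.0853
grip_force: 0.0
```

Call:
{"api": "drive_tool", "payload": {
  "series": [
    [-0.004,-0.015,-0.08,0,-1],
    [-0.004,-0.015,-0.16,0,-1],
    [-0.004,-0.015,-0.24,0,-1],
    [-0.004,-0.015,-0.3,0,-1],
    [-0.004,-0.015,-0.34,0,-1],
    [-0.004,-0.015,-0.38,0,-1],
    [-0.004,-0.015,-0.38,0,-1],
    [-0.004,-0.015,-0.38,0,-1]
  ]
}}

```text
t: 4.45
position: [0.5789, -0.2785, 0.0241]
orientation: [3.141, 0.0, 1.244]
wrist_force: [-0.4, 0.1, -0.4]
opening: 0.0856
grip_force: 0.0
```

Call:
{"api": "drive_tool", "payload": {
  "series": [
    [0,0,0,0,0],
    [0,0,0,0,0.3],
    [0,0,0,0,1],
    [0,0,0,0,1],
    [0,0,0,0,1],
    [0,0,0,0,1],
    [0,0,0,0,1],
    [0,0,0,0,1]
  ]
}}

```text
t: 5.25
position: [0.5793, -0.2785, 0.0246]
orientation: [3.14, 0.0, 1.244]
wrist_force: [0.1, 0.6, 6.0]
opening: 0.0432
grip_force: 62.8
```

Call:
{"api": "drive_tool", "payload": {
  "series": [
    [0,0,0.04,0,1],
    [0,0,0.1,0,1],
    [0,0,0.2,0,1],
    [0,0,0.32,0,1],
    [0,0,0.44,0,1],
    [0,0,0.54,0,1],
    [0,0,0.6,0,1],
    [0,0,0.6,0,1]
  ]
}}

```text
t: 6.05
position: [0.5795, -0.2788, 0.1761]
orientation: [3.138, -0.0, 1.244]
wrist_force: [0.1, -0.1, -5.3]
opening: 0.0434
grip_force: 62.6
```

The block is gripped and lifted (opening 43 mm, about 0.5 kg). I'll carry it over to the pocket.

Call:
{"api": "drive_tool", "payload": {
  "series": [
    [-0.01,0.06,0,0.006,1],
    [-0.03,0.18,0,0.012,1],
    [-0.04,0.32,0,0.02,1],
    [-0.06,0.46,0,0.028,1],
    [-0.07,0.6,0,0.036,1],
    [-0.08,0.72,0,0.042,1],
    [-0.1,0.82,0,0.046,1],
    [-0.1,0.84,0,0.049,1]
  ]
}}

```text
t: 6.85
position: [0.5514, -0.0627, 0.1717]
orientation: [-3.136, -0.003, 1.56]
wrist_force: [-0.1, -0.5, -5.8]
opening: 0.0436
grip_force: 62.5
```

Call:
{"api": "drive_tool", "payload": {
  "series": [
    [-0.01,0.06,0,0.006,1],
    [-0.03,0.18,0,0.012,1],
    [-0.04,0.32,0,0.02,1],
    [-0.06,0.46,0,0.028,1],
    [-0.07,0.6,0,0.036,1],
    [-0.09,0.72,0,0.042,1],
    [-0.1,0.82,0,0.046,1],
    [-0.104,0.838,0,0.048,1]
  ]
}}

```text
t: 7.65
position: [0.5263, 0.1453, 0.1729]
orientation: [-3.14, -0.002, 1.861]
wrist_force: [-1.0, -0.3, -5.0]
opening: 0.0433
grip_force: 62.5
```

Call:
{"api": "drive_tool", "payload": {
  "series": [
    [0,0,0,0,1],
    [0,0,0,0,1],
    [0,0,0,0,1],
    [0,0,0,0,1]
  ]
}}

```text
t: 8.05
position: [0.5279, 0.14, 0.1738]
orientation: [-3.142, 0.0, 1.852]
wrist_force: [-0.2, 0.5, -5.4]
opening: 0.0431
grip_force: 62.5
```

```bash
python3 - <<'E'
from h import *
d,P=grab("scene"); a=d["pixels"][120:320,130:350,::-1]; cv2.imwrite("pics/s3.png",cv2.resize(a,(660,600)))
np.savez("s3.npz",P=P)
o=arm.get_obs();print(o["t"],o["position"],o["orientation"],o["wrist_force"])
E
```

```text
8.1 [0.52783545 0.14019513 0.17377635] [-3.14152272e+00  3.08957524e-04  1.85209758e+00] [ 0.64030996  0.13458236 -5.29410351]
```

View pics/s3.png

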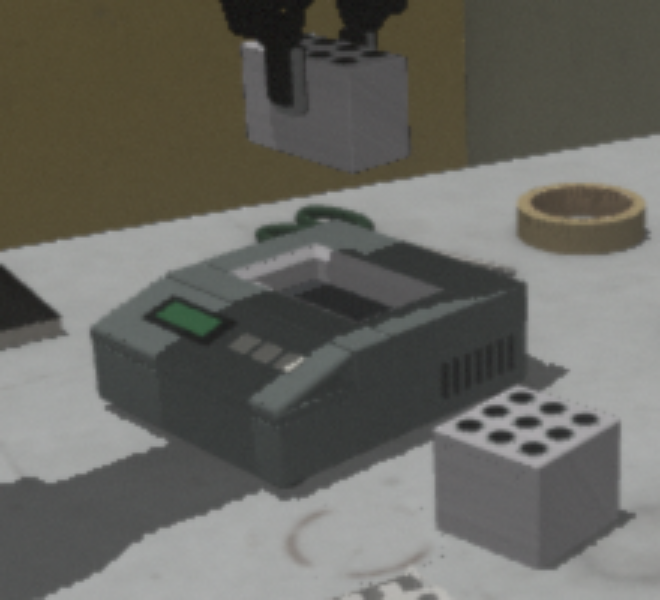

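The block hangs level and square above the open pocket, with the fingertips about 60% of the way down its side. That leaves a few mm to the heater top once seated. I'll lower it in stages.

Call:
{"api": "drive_tool", "payload": {
  "series": [
    [0,0.002,-0.05,0,1],
    [0,0.002,-0.12,0,1],
    [0,0.002,-0.19,0,1],
    [0,0.002,-0.25,0,1],
    [0,0.002,-0.28,0,1],
    [0,0.002,-0.3,0,1],
    [0,0.002,-0.3,0,1],
    [0,0.002,-0.3,0,1]
  ]
}}

```text
t: 8.9
position: [0.5282, 0.1419, 0.0992]
orientation: [3.141, -0.0, 1.854]
wrist_force: [-0.2, -0.9, -5.8]
opening: 0.0433
grip_force: 62.4
```

```bash
python3 - <<'E'
from h import *
d,P=grab("scene"); a=d["pixels"][150:290,155:309,::-1]; cv2.imwrite("pics/s4.png",cv2.resize(a,(660,600)))
d,P=grab("top"); b=d["pixels"][205:375,105:275,::-1]; cv2.imwrite("pics/t4.png",cv2.resize(b,(600,600)))
E
```

```text
(no output)
```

View pics/s4.png

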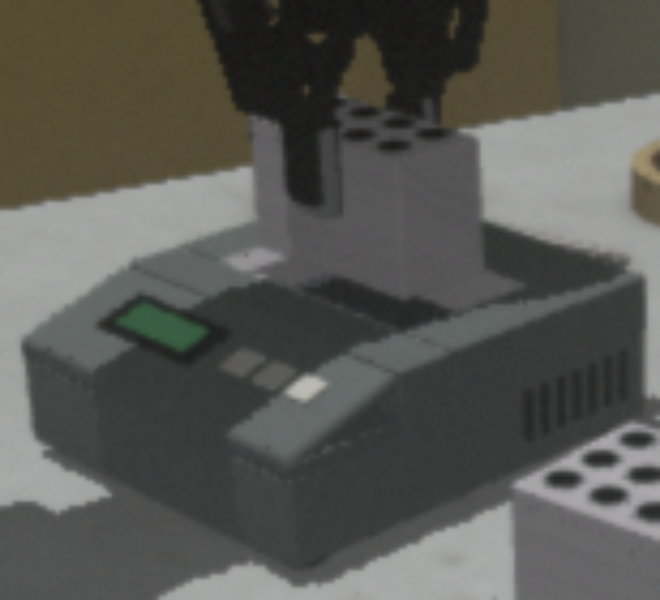

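The block sits at the mouth of the pocket with the bevel visible around it, and nothing is touching. Next I'll lower it slowly, from TCP 0.099 to about 0.077.

Call:
{"api": "drive_tool", "payload": {
  "series": [
    [0,0,-0.012,0,1],
    [0,0,-0.024,0,1],
    [0,0,-0.036,0,1],
    [0,0,-0.048,0,1],
    [0,0,-0.06,0,1],
    [0,0,-0.072,0,1],
    [0,0,-0.084,0,1],
    [0,0,-0.084,0,1]
  ]
}}

```text
t: 9.8
position: [0.5274, 0.1416, 0.0773]
orientation: [-3.141, 0.0, 1.854]
wrist_force: [-1.1, -0.5, -5.4]
opening: 0.0432
grip_force: 62.4
```

No contact so far. I'll continue until the force drops.

Call:
{"api": "drive_tool", "payload": {
  "series": [
    [0,0,-0.004,0,1],
    [0,0,-0.008,0,1],
    [0,0,-0.01,0,1],
    [0,0,-0.01,0,1]
  ]
}}

```text
t: 10.2
position: [0.5277, 0.1418, 0.0753]
orientation: [3.142, 0.0, 1.854]
wrist_force: [-0.4, 0.1, -6.4]
opening: 0.0431
grip_force: 62.4
```

Call:
{"api": "drive_tool", "payload": {
  "series": [
    [0,0,-0.003,0,1],
    [0,0,-0.006,0,1],
    [0,0,-0.006,0,1]
  ]
}}

```text
t: 10.5
position: [0.5278, 0.1418, 0.0746]
orientation: [3.141, -0.0, 1.854]
wrist_force: [-2.5, -0.8, 4.0]
opening: 0.0433
grip_force: 63.6
```

It makes contact at the expected floor height, and the wrist force goes from -6 to +4 N. I'll release and retreat.

Call:
{"api": "drive_tool", "payload": {
  "series": [
    [0,0,0,0,0.2],
    [0,0,0,0,0],
    [0,0,0,0,-0.3],
    [0,0,0,0,-0.6],
    [0,0,0,0,-0.6],
    [0,0,0,0,-0.6]
  ]
}}

```text
t: 11.1
position: [0.5279, 0.1418, 0.0738]
orientation: [3.141, 0.0, 1.854]
wrist_force: [-0.4, -0.3, -0.4]
opening: 0.0681
grip_force: 0.0
```

Call:
{"api": "drive_tool", "payload": {
  "series": [
    [0,0,0.03,0,-0.6],
    [0,0,0.08,0,-0.8],
    [0,0,0.18,0,-0.8],
    [0,0,0.32,0,-0.8],
    [0,0,0.48,0,-0.8],
    [0,0,0.6,0,-0.8],
    [0,0,0.7,0,-0.8],
    [0,0,0.7,0,-0.8]
  ]
}}

```text
t: 11.9
position: [0.53, 0.1421, 0.2538]
orientation: [3.133, -0.001, 1.853]
wrist_force: [-0.5, -0.0, -0.3]
opening: 0.0768
grip_force: 0.0
```

Call:
{"api": "drive_tool", "payload": {
  "series": [
    [0,0.15,0,0,-0.8],
    [0,0.3,0,0,-0.8],
    [0,0.45,0,0,-0.8],
    [0,0.6,0,0,-0.8],
    [0,0.75,0,0,-0.8],
    [0,0.9,0,0,-0.8],
    [0,0.95,0,0,-0.8],
    [0,0.95,0,0,-0.8]
  ]
}}

```text
t: 12.7
position: [0.5265, 0.3812, 0.2481]
orientation: [-3.141, 0.0, 1.857]
wrist_force: [0.3, -0.5, -0.2]
opening: 0.077
grip_force: 0.0
```

```bash
python3 - <<'E'
from h import *
d,P=grab("top"); Z=np.nan_to_num(P[...,2]); cv2.imwrite("pics/t5.png",cv2.resize(d["pixels"][200:380,100:370,::-1],(800,533)))
def r(u0,u1,v0,v1,z,n):
    m=np.zeros(Z.shape,bool);m[v0:v1,u0:u1]=1;m&=abs(Z-z)<.006
    q=cv2.minAreaRect((P[m][:,:2]*1000).astype(np.float32));print(n,m.sum(),q,np.median(P[m][:,2]))
r(130,235,235,315,.108,"obl"); r(280,360,225,305,.058,"sq")
o=arm.get_obs();print(o["t"],o["position"],o["wrist_force"],o["opening"])
E
```

```text
obl 2120 ((527.19873046875, 141.70266723632812), (44.49146270751953, 92.54783630371094), 16.56431007385254) 0.10758927774901739
sq 2101 ((539.5098266601562, -61.007137298583984), (67.9982681274414, 68.04913330078125), 20.46265983581543) 0.0578026218188896
12.75 [0.52735748 0.37880786 0.24826043] [-0.38779296 -0.38221261 -0.22863299] 0.0771086471500319
```

View pics/t5.png

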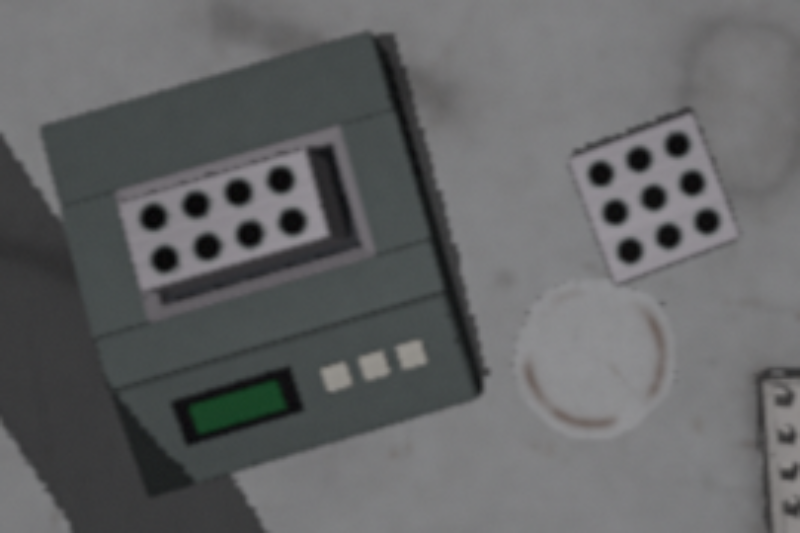

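The block is seated with its top at 0.1076 m, within 1 mm of the pocket centre and square with it. The square block hasn't moved, so I'm handing in.

```bash
python3 -c "
from plant import arm
print(arm.finish_job())"
```

```text
the job is handed in; nothing more can be done
None
```

The oblong block is seated flat and square in the heater pocket and released, within about 1 mm of its centre; the square block did not move, and the job was handed in at about 12.75 s (no verdict was returned).

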